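# Hang a nozzle caddy over the gingerbread bench

## Task

Take the large steel S-hook off its little wooden stand and hook it over the rail board at the decorating bench, somewhere between the rail's posts, with its lower curl on the robot's side. Then lift the nozzle caddy whose handle has an open hand-hole and hang it by that hole from the hook's lower curl, so that it hangs freely and level. The small hook and the caddy with the solid handle are not needed.

Things in the scene. Friction and masses are not known exactly. Their poses are not given: they have to be found in the camera images.
- rail: Fixed dark wooden board on edge, 360 mm long, 12 thick (x), 60 high, on two posts behind its ends (y = +-168). Origin: middle of its top edge, 250 mm above the table; x across it, away from the robot, y along it, z up. Post feet reach from x = -58 to +92 mm, 16 high.
- hook: Large S-hook of 16 mm wide steel strip, upright over a stand's board (20 thick, top at 120 mm); lift straight up. Origin: crown's underside, seats on the rail top; z up, y along the board, lower curl to -x. Mm: knob x -6..18, y +-9, z 6..36, pinch across y; upper curl inside x -11..11, front leg down to z -60, back lip flares to x 35, z -41; bottom z -96. 140 g. May lean 11 deg when hung.
- hook_cradle (a point): Middle of the inner floor of the large hook's lower curl, at (-64, 0, -90) mm in the hook's frame; axes as the hook's. The curl is 24 mm wide inside along x; its front lip, 6 mm thick, stands 22 mm above this point at 12 to 18 mm towards -x; a slanting shank rises on the +x side.
- caddy: Wooden nozzle caddy, box 84 (x) x 120 (y) x 45 mm, 0.26-0.4 kg, with a 12 mm thick handle board along y that has an open hand-hole. Origin: middle of the hole's upper rim, 100 mm above its underside; z up. Hole y +-26, z -49..0 mm. Cross-piece z 0..18, 76 long; on it a grip tab y +-15, z 18..78: pinch it across y. 178 tall, as its solid-handled twin. Hangs either way round.
Not all that is in view belongs to the job. Leave any orange look-alike of the hook alone.

How it is judged:
By the outcome, as a careful person would: the job done as asked, in the order asked, and still so for the second after the job is handed in, with the robot touching nothing.
It also fails if it takes over 66 s, if anything falls off the work surface, if the arm or the gripper's body presses on something with over 40 N, if the wrist force passes 120 N, or if a joint passes its speed limit or range.

## Robot

A 6-joint arm with a two-finger parallel gripper is mounted at the origin on the work surface. World frame = base frame: x ahead of the robot, y to its left, z up, the work surface at z = 0. Lengths are in m, angles in rad, forces in N, time in s.
With the tool pointing down it reaches from about 0.35 to 0.875 m from the base axis. Payload 4.2 kg.
Tool frame: the origin (TCP) lies on the front face of the gripper's body, between the roots of the fingers; the fingertips stand 73 mm ahead of it and the grasp point (between the pads) lies 54 mm ahead of it; z points along the fingers, y is the line along which they close (so a half turn about z gives the same grasp; the last joint's range is limited). The gripper opens to 85 mm and grips with 20 to 120 N. Pads are 22 mm wide; open, the fingers measure 114 mm over their backs; the gripper's body (76 mm by 85 mm) begins 54 mm behind the grasp point. The pads swing forward as they close: fully open they stand 13 mm farther back than shut.
Start: joints at [1.466, 0.385, 0.008, 0, -1.194, -0.259], TCP at [0.222, 0.584, 0.304] pointing down, gripper open.
Joint ranges: [-3.14, 3.14], [-1.21, 2.06], [-1.07, 1.41], [-3.16, 2.05], [-2.99, -0.16], [-3.1, 3.1]. Speed limits (rad/s): [2.79, 2.79, 3.14, 3.14, 3.14, 3.14].

## Interface

Orientations are given as a unit quaternion [x, y, z, w].
In Python, from workcell import read_state, get_image, camera_model, order, boxes_of gives the robot as it stands.
- The arm moves only by the tool apply_moves, never from a script. Its argument "commands" is a list of rows, each a list of 7 numbers: the shift along the tool's x, y, z as a fraction of full scale, then the turn, a rotation vector about the tool's x, y, z as a fraction of full scale, then the gripper's target within -1 to 1 (fully open at 1, half-way at 0, shut at -1). In form: [[x, y, z, wx, wy, wz, grip], ...]. A call has exactly 10 rows; each row shifts and turns the commanded pose from where the row before left it, along the tool's axes as they then stand; what a row does not reach is not made up. Full scale, the value 1, is 0.12 m for a shift and 0.1 rad for a turn. A row lasts 1/8 s, in which the tool goes at most 62.5 mm and 10.7 degrees, less where a joint would pass 70% of its speed; a pose out of reach is approached as far as the arm can. A call with a number of a shift or a turn outside -1 to 1 is refused whole. A call with a gripper value outside its range is refused whole. The fingers move at their own pace and stop on an object; "newtons" is the grip in N (left out, the last holds). Time passes only in rows, so rows that do not move let the fingers close, or fill a call up. It gives the time, the measured TCP pose, the force, the opening and the grip force at its end, in the units of the state.
- read_state(): the state, without advancing time (a new reading comes with each control period).
- get_image(name): name is "side" or "top" or "wrist"; returns the picture (420x560x3 uint8, red, green, blue); there is no depth.
- camera_model(name): a dict with "intrinsics" (3x3 intrinsics, pixels), "dist" ([k1, k2, p1, p2, k3] as OpenCV has them; the pictures are not rectified), "eye" and "attitude" of the camera in the world; the wrist camera has in their place "hand_eye" (4x4, takes a point from camera to tool coordinates, whose origin is the TCP and whose axes are the flange's). Camera axes: x right, y down, z forward; pixel columns grow to the right and rows downward; lengths in m; the calibration is good to about 2 mm. A picture is of the moment at which its call begins: read the wrist's pose just before it. camera_model takes no time and is no camera call.
- order.sign_off(): hands the job in; it is judged then, once.
Trained networks look in the newest picture that a camera, given by its name, has taken for a name from the list of things; names that differ only in an ending like _2 or _b are one class to them, and where a whole thing is asked for, a point or a joint stands for the part that bears it (a point fixed in the world has none). Each returns a list of dicts, best first, with "confidence" (0 to 1); they miss things now and then, are a little off and sometimes report something else, mostly with a low value. They report only what shows in the picture. A call takes as long as a camera call. They do not tell look-alikes from the thing itself.
- boxes_of(camera, query): "centre" ([row, column] in pixels, amid what is visible of it).
The state is a dict: "time_s": time; "joints": joint angles; "qd": joint speeds; "effort": joint torques, N m; "tcp_pos": TCP position; "eef_rot": TCP orientation; "force": force on the tool from outside, world axes, zero at the start; "moment": the same for the moment, N m; "opening": finger opening in m; "grip_force": force on a finger pad.
Only numpy, scipy, OpenCV 4.12 (cv2) and the standard library are available. Lean on these libraries where they do the work, as an engineer would, in place of code of your own. Each camera call takes 0.05 s, during which the arm holds its last target. There are 200 camera calls.

## Working session

There is one attempt and no reset: what is moved stays moved. The work goes in short steps, Python scripts to look and compute and a tool call to move; the robot and the scene stay as the last step left them, time stands still between calls to the robot, and variables do not carry over. Pictures are saved under pics/ and viewed, at most 10 in all, crops included, and the job is handed in when it is done.

Besides the shell and the picture viewer there is one more tool, called as name(argument=value, ...), one argument or row to a line, values as JSON. apply_moves: Moves the arm, as the interface text tells. Shift numbers are shares of 0.12 m and turn numbers shares of 0.1 rad, none past 1 either way. Its arguments: {"type":"object","properties":{"commands":{"type":"array"},"newtons":{"type":"number"}},"required":["commands"]}

```bash
mkdir -p pics; ls; cat > h.py <<'E'
import numpy as np,cv2
from scipy.spatial.transform import Rotation as R
from workcell import *
def save(n,f):
    im=get_image(n); cv2.imwrite('pics/'+f,im[:,:,::-1]); return im
E
python3 - <<'E'
from h import *
s=read_state();print(s)
for c in('side','top','wrist'):
    m=camera_model(c);print(c,{k:np.round(v,4).tolist() for k,v in m.items()})
ims=[]
for c in('side','top'):
    save(c,c+'0.png')
    for q in('rail','hook','hook_cradle','caddy'):
        print(c,q,[(np.round(d['centre']).tolist(),round(d['confidence'],2)) for d in boxes_of(c,q)])
E
```

```text
pics
{'time_s': 0.0, 'joints': array([ 1.46557380e+00,  3.85535449e-01,  6.64859917e-03, -5.12390018e-04,
       -1.19400215e+00, -2.58594003e-01]), 'qd': array([-0.00039194,  0.00092138,  0.00041383, -0.00088233,  0.00055814,
       -0.00017428]), 'effort': array([-1.90535196e-03, -3.92293954e+01,  1.88408178e+01,  4.18631852e+00,
       -4.52825203e-03,  7.77508831e-06]), 'tcp_pos': array([0.22222748, 0.58370512, 0.30284108]), 'eef_rot': array([ 9.83482597e-01, -1.80999531e-01, -1.57263682e-04,  1.06150326e-03]), 'force': array([-0.49684519,  0.30152505, -0.56175885]), 'moment': array([ 0.02069287, -0.00218688,  0.00661527]), 'grip_force': 0.0, 'opening': 0.08535230690754579}
side {'intrinsics': [[427.1369, 0.0, 280.6743], [0.0, 427.1369, 208.396], [0.0, 0.0, 1.0]], 'dist': [0.0449, 0.0, 0.0, 0.0, 0.0], 'eye': [-0.0277, -0.7011, 0.9407], 'attitude': [0.8634, -0.2886, 0.1324, -0.3921]}
top {'intrinsics': [[534.2039, 0.0, 277.7306], [0.0, 534.2039, 211.4437], [0.0, 0.0, 1.0]], 'dist': [0.0435, 0.0, 0.0, 0.0, 0.0], 'eye': [0.2734, 0.0317, 1.5688], 'attitude': [-0.7, 0.7089, -0.0643, 0.0572]}
wrist {'intrinsics': [[302.2621, 0.0, 281.227], [0.0, 302.2621, 211.0613], [0.0, 0.0, 1.0]], 'dist': [0.0009, 0.0, 0.0, 0.0, 0.0], 'hand_eye': [[0.0003, -0.9447, -0.328, 0.0846], [1.0, -0.0001, 0.0012, -0.0004], [-0.0012, -0.328, 0.9447, -0.0689], [0.0, 0.0, 0.0, 1.0]]}
side rail [([198.0, 326.0], 0.59)]
side hook [([165.0, 224.0], 0.67), ([174.0, 179.0], 0.54), ([351.0, 405.0], 0.15)]
side hook_cradle [([169.0, 221.0], 0.74), ([172.0, 178.0], 0.52)]
side caddy [([352.0, 403.0], 0.73)]
top rail [([173.0, 272.0], 0.67)]
top hook [([214.0, 154.0], 0.63), ([254.0, 107.0], 0.55)]
top hook_cradle [([251.0, 110.0], 0.66), ([212.0, 155.0], 0.65)]
top caddy [([218.0, 433.0], 0.64)]
```

View pics/side0.png

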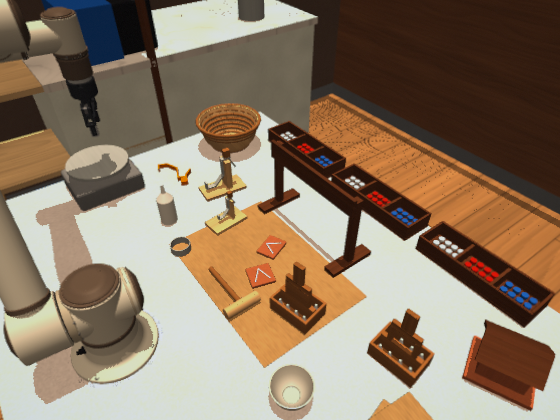

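View pics/top0.png

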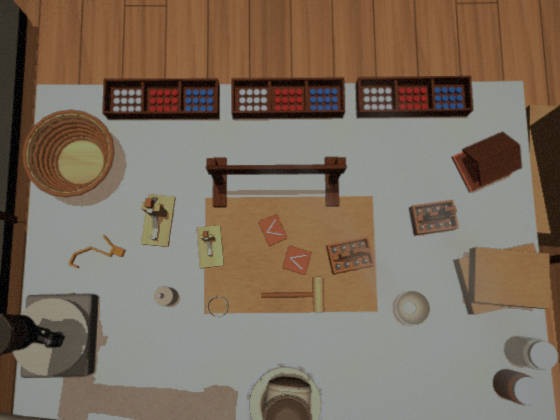

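```bash
cat >> h.py <<'E'
def cam(n,s=None):
    m=camera_model(n);K=np.array(m['intrinsics']);D=np.array(m['dist'])
    if 'eye' in m: return K,D,R.from_quat(m['attitude']).as_matrix(),np.array(m['eye'])
    H=np.array(m['hand_eye']);T=R.from_quat(s['eef_rot']).as_matrix()
    return K,D,T@H[:3,:3],T@H[:3,3]+s['tcp_pos']
def ray(c,uv):
    K,D,A,e=c;p=cv2.undistortPoints(np.array([[uv]],float),K,D)[0,0];return e,A@np.array([*p,1])
def atz(c,uv,z):
    e,d=ray(c,uv);return e+d*(z-e[2])/d[2]
def tri(pairs):
    M=np.zeros((3,3));b=np.zeros(3)
    for c,uv in pairs:
        e,d=ray(c,uv);d=d/np.linalg.norm(d);P=np.eye(3)-np.outer(d,d);M+=P;b+=P@e
    return np.linalg.solve(M,b)
def proj(c,X):
    K,D,A,e=c;return cv2.projectPoints((np.atleast_2d(X)-e)@A,np.zeros(3),np.zeros(3),K,D)[0][:,0]
E
python3 - <<'E'
from h import *
S=cv2.imread('pics/side0.png');T=cv2.imread('pics/top0.png')
def c(I,u,v,w,h,W,H): return cv2.resize(I[v:v+h,u:u+w],(W,H),interpolation=cv2.INTER_CUBIC)
a=np.hstack([c(S,190,140,80,60,400,300),c(T,130,180,80,60,400,300)])
b=np.hstack([c(S,260,250,80,60*1+20,300,300),c(S,360,300,80,80,300,300),c(T,325,225,40,60,200,300)])
cv2.imwrite('pics/crop1.png',np.vstack([a,b]))
c=cam('top');s=cam('side')
print('rail ends',atz(c,(208,170),.25),atz(c,(345,168),.25))
print('rail side', tri([(c,(345,168)),(s,(359,203))]))
print('hook knob',tri([(c,(149,204)),(s,(226,152))]))
for uv in[(350,256),(434,217)]: print(atz(c,uv,.02))
E
```

```text
rail ends [0.61116833 0.19207425 0.25      ] [ 0.61253085 -0.15573659  0.25      ]
rail side [ 0.62063367 -0.16122148  0.24061802]
hook knob [0.54644174 0.36168047 0.14667295]
[ 0.40874307 -0.19372382  0.02      ]
[ 0.52043775 -0.44416497  0.02      ]
```

View pics/crop1.png

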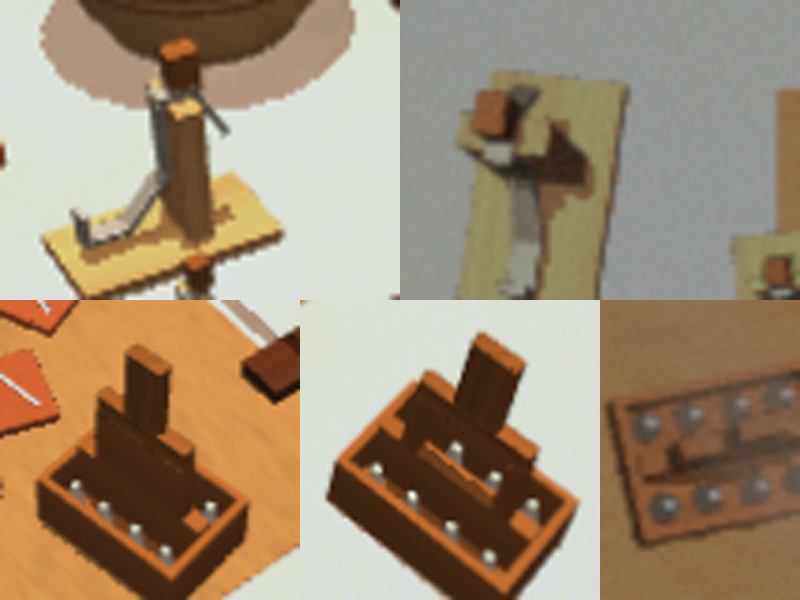

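```bash
python3 - <<'E'
from h import *
c=cam('top');s=cam('side')
k=atz(c,(148.6,202.4),.156);l=tri([(c,(154.4,237)),(s,(206,184))]);l2=atz(c,(154.4,237),.045)
print(k,l,l2,np.degrees(np.arctan2(*(k-l2)[[1,0]])), np.linalg.norm((k-l2)[:2]))
print('stand edge yaw',[atz(c,p,.01) for p in [(148.5,194.5),(175,197),(168,245)]])
print('tab',tri([(c,(434,217)),(s,(400,345))]))
E
```

```text
[0.54749575 0.3614011  0.156     ] [0.46604014 0.36856016 0.04620756] [0.46811346 0.36801402 0.045     ] -4.762011030253654 0.07965725640417128
stand edge yaw [array([0.59967376, 0.39641968, 0.01      ]), array([0.591249  , 0.31815098, 0.01      ]), array([0.44855662, 0.33566354, 0.01      ])]
tab [ 0.51683477 -0.43548665  0.05245914]
```

apply_moves(
  commands=[
    [0,0,0,0,0,-0.87,1],
    [0,0,0,0,0,-0.87,1],
    [0,0,0,0,0,-0.87,1],
    [0.48,0.26,0,0,0,0,1],
    [0.48,0.26,0,0,0,0,1],
    [0.48,0.26,0,0,0,0,1],
    [0.48,0.26,0,0,0,0,1],
    [0.48,0.26,0,0,0,0,1],
    [0.48,0.26,0,0,0,0,1],
    [0,0,0,0,0,0,1],
  ],
  newtons=60,
)

```text
time_s: 1.75
tcp_pos: [0.5351, 0.3696, 0.3033]
eef_rot: [0.999, -0.054, -0.0, 0.0]
force: [-0.4, -0.1, 1.1]
opening: 0.0851
grip_force: 0.0
```

```bash
python3 - <<'E'
from h import *
s=read_state();print(s['time_s'],s['tcp_pos'],R.from_quat(s['eef_rot']).as_matrix())
save('wrist','w1.png')
c=cam('wrist',s)
for q in('hook','hook_cradle'): print(q,[(np.round(d['centre']).tolist(),round(d['confidence'],2)) for d in boxes_of('wrist',q)])
k=np.array([.5475,.3614,.156]);print(proj(c,k))
E
```

```text
1.75 [0.53511509 0.36957725 0.30328531] [[ 9.94070291e-01 -1.08739313e-01 -1.33462697e-04]
 [-1.08739382e-01 -9.94070029e-01 -7.24161485e-04]
 [-5.39264451e-05  7.34380069e-04 -9.99999729e-01]]
hook [([265.0, 173.0], 0.8), ([197.0, 287.0], 0.75)]
hook_cradle [([265.0, 173.0], 0.79), ([198.0, 285.0], 0.66)]
[[290.27992731 206.54005201]]
```

View pics/w1.png

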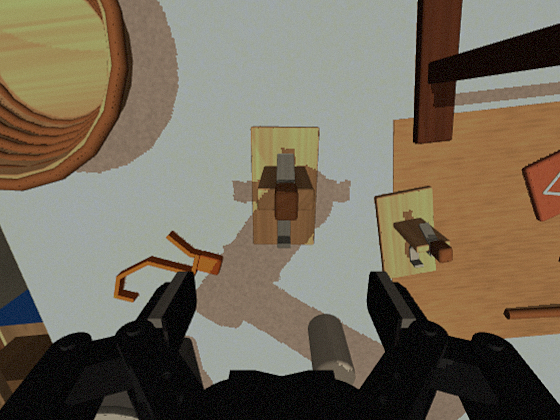

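```bash
python3 - <<'E'
from h import *
s=read_state();c=cam('wrist',s)
for uv,z in[((286.5,203),.156),((286.5,219),.156),((284,239),.05)]: print(atz(c,uv,z))
I=cv2.imread('pics/w1.png')
cv2.imwrite('pics/w1c.png',cv2.resize(I[110:260,235:335],None,fx=4,fy=4,interpolation=cv2.INTER_CUBIC))
# rail points
print([atz(c,p,.25) for p in[(430,72),(559,40)]])
E
```

```text
[0.54713352 0.36721487 0.156     ]
[0.53433617 0.36845884 0.156     ]
[0.46976752 0.37580075 0.05      ]
[array([0.6222889, 0.3081501, 0.25     ]), array([0.62812474, 0.26270116, 0.25      ])]
```

View pics/w1c.png

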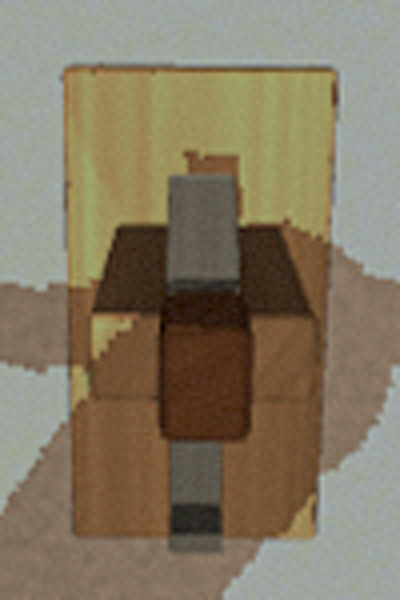

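```bash
python3 - <<'E'
from h import *
s=read_state();print(s['tcp_pos'],s['time_s'],R.from_quat(s['eef_rot']).as_matrix()[:,0])
s=dict(s,tcp_pos=np.array([0.53511509,0.36957725,0.30328531]),eef_rot=np.array([0.9985,-.0544,0,0]))
print(atz(cam('wrist',s),(286.5,205),.156))
E
```

```text
[0.53180645 0.37264603 0.30377772] 1.9 [ 9.94711848e-01 -1.02704560e-01 -3.34506548e-04]
[0.5490452  0.36421299 0.156     ]
```

apply_moves(
  commands=[
    [0.15,0.06,0,0,0,0,1],
    [0,0,0,0,0,0,1],
    [0,0,0.28,0,0,0,1],
    [0,0,0.28,0,0,0,1],
    [0,0,0.2,0,0,0,1],
    [0,0,0.1,0,0,0,0.3],
    [0,0,0,0,0,0,-0.3],
    [0,0,0,0,0,0,-0.7],
    [0,0,0,0,0,0,-1],
    [0,0,0,0,0,0,-1],
  ],
  newtons=60,
)

```text
time_s: 3.15
tcp_pos: [0.5497, 0.3641, 0.2023]
eef_rot: [0.999, -0.051, 0.001, -0.001]
force: [-0.2, 0.8, 4.0]
opening: 0.0169
grip_force: 61.0
```

```bash
python3 - <<'E'
from h import *
s=read_state();print(s['time_s'],s['tcp_pos'],s['opening'],s['grip_force'],s['force'],R.from_quat(s['eef_rot']).as_matrix()[:,0])
I=save('wrist','w2.png')
cv2.imwrite('pics/w2.png',np.ascontiguousarray(I[60:,:,::-1]))
E
```

```text
3.15 [0.54965882 0.36405833 0.20229467] 0.01694741470748166 61.01746201515198 [-0.17592283  0.834388    3.99040009] [ 0.99474468 -0.10236688  0.00200961]
```

View pics/w2.png

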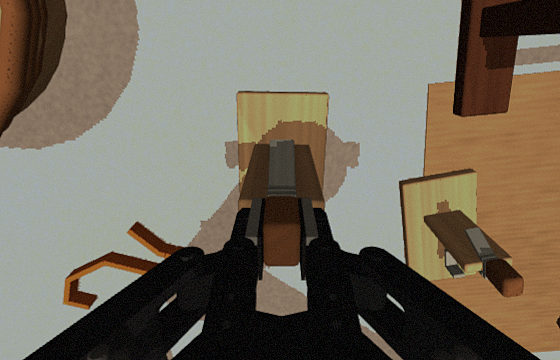

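apply_moves(
  commands=[
    [0,0,-0.2,0,0,0,-1],
    [0,0,-0.4,0,0,0,-1],
    [0,0,-0.4,0,0,0,-1],
    [0,0,-0.4,0,0,0,-1],
    [0,0,-0.2,0,0,-0.5,-1],
    [-0.04,0.48,0,0,0,-0.53,-1],
    [-0.04,0.48,0,0,0,0,-1],
    [-0.04,0.48,0,0,0,0,-1],
    [-0.04,0.48,0,0,0,0,-1],
    [-0.04,0.48,0,0,0,0,-1],
  ],
)

```text
time_s: 4.45
tcp_pos: [0.5213, 0.074, 0.3923]
eef_rot: [1.0, 0.0, -0.0, -0.0]
force: [1.1, -0.3, -0.6]
opening: 0.0172
grip_force: 60.4
```

apply_moves(
  commands=[
    [0,0.38,0,0,0,0,-1],
    [0,0,0,0,0,0,-1],
    [0,0,0,0,0,0,-1],
    [0,0,0,0,0,0,-1],
    [0,0,0,0,0,0,-1],
    [0,0,0,0,0,0,-1],
    [0,0,0,0,0,0,-1],
    [0,0,0,0,0,0,-1],
    [0,0,0,0,0,0,-1],
    [0,0,0,0,0,0,-1],
  ],
)

```text
time_s: 5.7
tcp_pos: [0.5222, 0.0302, 0.3927]
eef_rot: [1.0, 0.0, -0.0, -0.0]
force: [0.6, -0.3, -1.1]
opening: 0.0169
grip_force: 60.4
```

```bash
python3 - <<'E'
from h import *
s=read_state();print(s['time_s'],s['tcp_pos'],s['opening'],s['grip_force'],s['force'],R.from_quat(s['eef_rot']).as_matrix())
I=save('wrist','w3.png')
print([(np.round(d['centre']).tolist(),round(d['confidence'],2)) for d in boxes_of('wrist','rail')])
c=cam('wrist',s)
P=np.array([[.5437+x,y,.25] for x in(.061,.073) for y in(.19,.02,-.15)])
print(proj(c,P))
E
```

```text
5.7 [0.52220616 0.03024871 0.39271789] 0.01688486559428694 60.40095806121826 [ 0.63674781 -0.33044548 -1.07737123] [[ 9.99999994e-01  1.05818593e-04 -2.51680196e-05]
 [ 1.05818626e-04 -9.99999994e-01  1.28199902e-06]
 [-2.51678838e-05 -1.28466225e-06 -1.00000000e+00]]
[([84.0, 299.0], 0.66), ([179.0, 553.0], 0.23)]
[[ 40.49858695 109.47024741]
 [296.92563493 109.62421371]
 [552.98969568 109.64271923]
 [ 35.66311257  89.98424958]
 [297.2473786   90.17088012]
 [558.45521266  90.18955159]]
```

View pics/w3.png

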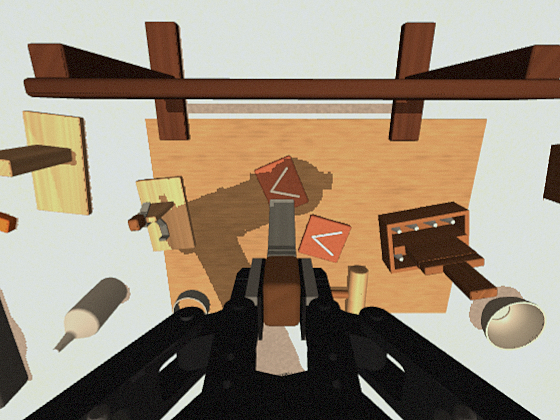

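```bash
python3 - <<'E'
from h import *
s=read_state();c=cam('wrist',s);I=cv2.imread('pics/w3.png')
g=cv2.cvtColor(I,cv2.COLOR_BGR2GRAY).astype(int)
for col in (70,285,520): print(col,g[72:106,col-3:col+4].mean(1).round().astype(int).tolist())
print('tip',g[192:262,276:286].mean(1).round().astype(int).tolist())
print('knob',g[250:335,278:288].mean(1).round().astype(int).tolist())
for r in(200,230,245): print(r,g[r-2:r+3,260:305].mean(0).round().astype(int).tolist())
E
```

```text
70 [26, 27, 29, 34, 31, 23, 36, 48, 50, 55, 57, 59, 59, 60, 59, 61, 60, 60, 60, 63, 52, 50, 55, 49, 36, 4, 128, 212, 229, 223, 223, 221, 222, 221]
285 [221, 221, 222, 223, 224, 236, 183, 19, 53, 62, 65, 67, 65, 66, 69, 68, 68, 68, 68, 70, 71, 68, 65, 60, 51, 32, 2, 124, 211, 231, 228, 202, 156, 163]
520 [17, 17, 18, 16, 17, 18, 15, 35, 60, 68, 69, 69, 72, 70, 70, 71, 69, 68, 69, 71, 68, 70, 66, 63, 61, 48, 12, 69, 194, 234, 224, 222, 222, 221]
tip [148, 169, 122, 80, 80, 82, 69, 110, 144, 132, 114, 82, 86, 86, 87, 88, 86, 86, 87, 88, 88, 86, 87, 87, 86, 86, 87, 87, 87, 88, 85, 88, 88, 85, 87, 87, 88, 86, 87, 87, 88, 87, 88, 87, 87, 86, 87, 86, 87, 87, 86, 88, 87, 78, 57, 60, 54, 81, 93, 68, 61, 60, 84, 90, 49, 38, 42, 43, 43, 43]
knob [92, 67, 60, 61, 84, 89, 49, 39, 41, 42, 42, 43, 41, 41, 41, 43, 40, 40, 42, 42, 41, 44, 42, 43, 43, 40, 42, 42, 43, 42, 42, 42, 44, 53, 59, 66, 73, 76, 78, 80, 80, 80, 81, 81, 78, 79, 78, 76, 76, 76, 78, 77, 76, 77, 78, 77, 79, 80, 77, 80, 80, 79, 80, 79, 78, 78, 78, 77, 77, 77, 76, 75, 76, 76, 72, 74, 144, 187, 174, 175, 167, 162, 163, 160, 160]
200 [100, 100, 102, 101, 101, 99, 95, 84, 71, 86, 111, 119, 115, 112, 112, 116, 117, 116, 116, 116, 113, 112, 111, 114, 113, 110, 111, 113, 114, 114, 114, 113, 115, 97, 74, 81, 83, 81, 82, 81, 82, 83, 84, 82, 83]
230 [163, 161, 162, 160, 162, 162, 164, 160, 125, 75, 85, 83, 83, 86, 89, 89, 92, 87, 89, 88, 86, 88, 85, 84, 87, 85, 86, 85, 89, 89, 89, 90, 87, 84, 82, 131, 174, 171, 168, 167, 166, 164, 166, 167, 138]
245 [161, 161, 163, 163, 163, 166, 171, 158, 76, 68, 74, 72, 72, 75, 74, 74, 76, 76, 75, 73, 72, 71, 75, 75, 72, 75, 74, 75, 75, 78, 76, 77, 76, 74, 65, 106, 180, 172, 160, 112, 83, 118, 134, 137, 135]
```

```bash
python3 - <<'E'
import cv2,numpy as np
I=cv2.imread('pics/w3.png')
a=cv2.resize(I[60:120,200:330],(780,360),interpolation=cv2.INTER_CUBIC)
b=cv2.resize(I[185:335,250:320],(240,514)[::1],interpolation=cv2.INTER_CUBIC)[:240*2]
o=np.zeros((600,780,3),np.uint8);o[:240]=cv2.resize(I[75:105,200:297],(780,240));
b=cv2.resize(I[190:335,230:335],(260,360),interpolation=cv2.INTER_CUBIC);o[240:,:260]=b
b=cv2.resize(I[70:110,10:70],(500,333),interpolation=cv2.INTER_CUBIC);o[240:573,270:770]=b
cv2.imwrite('pics/w3c.png',o)
E
```

```text
(no output)
```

View pics/w3c.png

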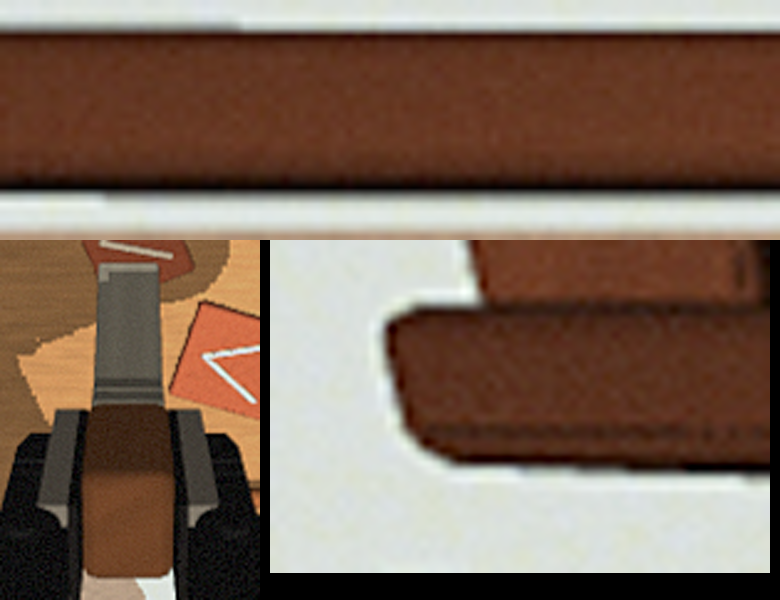

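```bash
python3 - <<'E'
from h import *
s=read_state();c=cam('wrist',s);t=s['tcp_pos']
for uv,z in[((283,284),-.0463),((283,326),-.0463),((281,196),-.1233),((281,200),-.1233),((281,203),-.1233),((283,256),-.0763),((283,80),.25-t[2]),((283,98.5),.25-t[2])]:
    print(uv,z,np.round(atz(c,uv,t[2]+z)-t,4))
E
```

```text
(283, 284) -0.0463 [ 0.0107 -0.0005 -0.0463]
(283, 326) -0.0463 [-0.0119 -0.0006 -0.0463]
(281, 196) -0.1233 [ 0.0285  0.0003 -0.1233]
(281, 200) -0.1233 [ 0.0257  0.0003 -0.1233]
(281, 203) -0.1233 [ 0.0237  0.0003 -0.1233]
(283, 256) -0.0763 [ 0.0088 -0.0007 -0.0763]
(283, 80) -0.1427113517862379 [ 0.1006 -0.001  -0.1427]
(283, 98.5) -0.1427113517862379 [ 0.0894 -0.001  -0.1427]
```

apply_moves(
  commands=[
    [0.2,0,0,0,0,0,-1],
    [0.25,0,0,0,0,0,-1],
    [0.25,0,0,0,0,0,-1],
    [0.147,0,0,0,0,0,-1],
    [0,0,0,0,0,0,-1],
    [0,0,0,0,0,0,-1],
    [0,0,0.1,0,0,0,-1],
    [0,0,0.1,0,0,0,-1],
    [0,0,0,0,0,0,-1],
    [0,0,0,0,0,0,-1],
  ],
)

```text
time_s: 7.05
tcp_pos: [0.6239, 0.0303, 0.3689]
eef_rot: [1.0, 0.0, 0.0, 0.0]
force: [0.9, -0.5, -0.9]
opening: 0.017
grip_force: 60.4
```

apply_moves(
  commands=[
    [0,0,0.1,0,0,0,-1],
    [0,0,0.1,0,0,0,-1],
    [0,0,0.06,0,0,0,-1],
    [0,0,0.03,0,0,0,-1],
    [0,0,0,0,0,0,-1],
    [0,0,0,0,0,0,-1],
    [0,0,0,0,0,0,-1],
    [0,0,0,0,0,0,-1],
    [0,0,0,0,0,0,-1],
    [0,0,0,0,0,0,-1],
  ],
)

```text
time_s: 8.3
tcp_pos: [0.6239, 0.0303, 0.3339]
eef_rot: [1.0, 0.0, 0.0, 0.0]
force: [1.3, -0.3, -1.8]
opening: 0.017
grip_force: 60.4
```

```bash
python3 - <<'E'
from h import *
s=read_state();print(s['tcp_pos'],s['force'])
S=save('side','s1.png');w=save('wrist','w4.png')[:,:,::-1];S=S[:,:,::-1]
a=cv2.resize(S[120:220,270:400],(520,400),interpolation=cv2.INTER_CUBIC)
b=cv2.resize(w[:, 150:420],(257,400))
cv2.imwrite('pics/m1.png',np.hstack([a,b]))
E
```

```text
[0.6238542  0.0303379  0.33393874] [ 1.31647363 -0.3098005  -1.83672135]
```

View pics/m1.png

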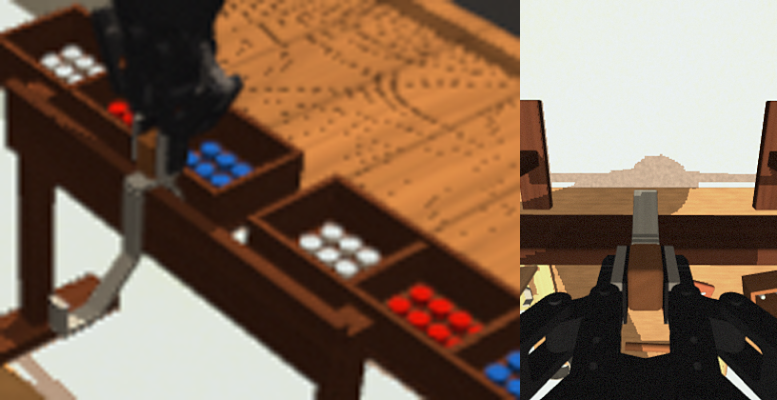

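apply_moves(
  commands=[
    [0,0,0.01,0,0,0,-1],
    [0,0,0.005,0,0,0,-1],
    [0,0,0,0,0,0,-1],
    [0,0,0,0,0,0,-0.8],
    [0,0,0,0,0,0,-0.6],
    [0,0,0,0,0,0,-0.3],
    [0,0,0,0,0,0,0],
    [0,0,0,0,0,0,0.5],
    [0,0,0,0,0,0,1],
    [0,0,0,0,0,0,1],
  ],
)

```text
time_s: 9.65
tcp_pos: [0.6239, 0.0303, 0.3321]
eef_rot: [1.0, 0.0, 0.0, 0.0]
force: [0.3, -0.0, -0.6]
opening: 0.0857
grip_force: 0.0
```

apply_moves(
  commands=[
    [0,0,-0.2,0,0,0,1],
    [0,0,-0.3,0,0,0,1],
    [0,0,-0.2,0,0,0,1],
    [-0.3,0,0,0,0,0,1],
    [-0.4,0,0,0,0,0,1],
    [-0.4,0,0,0,0,0,1],
    [0,0,0,0,0,0,1],
    [0,0,0,0,0,0,1],
    [0,0,0,0,0,0,1],
    [0,0,0,0,0,0,1],
  ],
)

```text
time_s: 10.9
tcp_pos: [0.4927, 0.0304, 0.4155]
eef_rot: [1.0, -0.0, -0.0, 0.0]
force: [0.2, -0.0, -0.4]
opening: 0.0853
grip_force: 0.0
```

```bash
python3 - <<'E'
from h import *
s=read_state();print(s['time_s'],s['tcp_pos'],R.from_quat(s['eef_rot']).as_matrix()[:,2])
np.save('s5.npy',np.r_[s['tcp_pos'],s['eef_rot']])
w=save('wrist','w5.png')[:,:,::-1]
S=save('side','s5.png')[:,:,::-1]
for q in('hook','hook_cradle'):
  print(q,[(np.round(d['centre']).tolist(),round(d['confidence'],2)) for d in boxes_of('wrist',q)], [(np.round(d['centre']).tolist(),round(d['confidence'],2)) for d in boxes_of('side',q)])
c=cam('wrist',s);o=np.array([.6173,.0305,.25])
print(proj(c,[o+np.array(p)/1000 for p in[(6,0,36),(35,0,-41),(-64,0,-90),(-79,0,-68)]]))
print(proj(cam('side'),[o+np.array(p)/1000 for p in[(6,0,36),(35,0,-41),(-64,0,-90),(-79,0,-68)]]))
a=cv2.resize(w[40:340,190:390],(400,600),interpolation=cv2.INTER_CUBIC)
b=cv2.resize(S[140:220,270:323],(400,600),interpolation=cv2.INTER_CUBIC)
cv2.imwrite('pics/m2.png',np.hstack([a,b]))
E
```

```text
10.9 [0.49271007 0.0304159  0.4155304 ] [-9.98081355e-04 -4.53424782e-04 -9.99999399e-01]
hook [([55.0, 282.0], 0.9), ([201.0, 10.0], 0.63)] [([178.0, 304.0], 0.69), ([174.0, 176.0], 0.48)]
hook_cradle [([57.0, 282.0], 0.94), ([200.0, 8.0], 0.75)] [([175.0, 304.0], 0.79), ([172.0, 178.0], 0.64)]
[[281.26154218  20.5762794 ]
 [281.11923262   3.92882757]
 [281.07645508 130.35748648]
 [281.09805573 147.7602157 ]]
[[309.17404885 154.03855085]
 [315.67071414 173.06421405]
 [288.23618369 199.3770825 ]
 [284.11090881 195.40784218]]
```

View pics/m2.png

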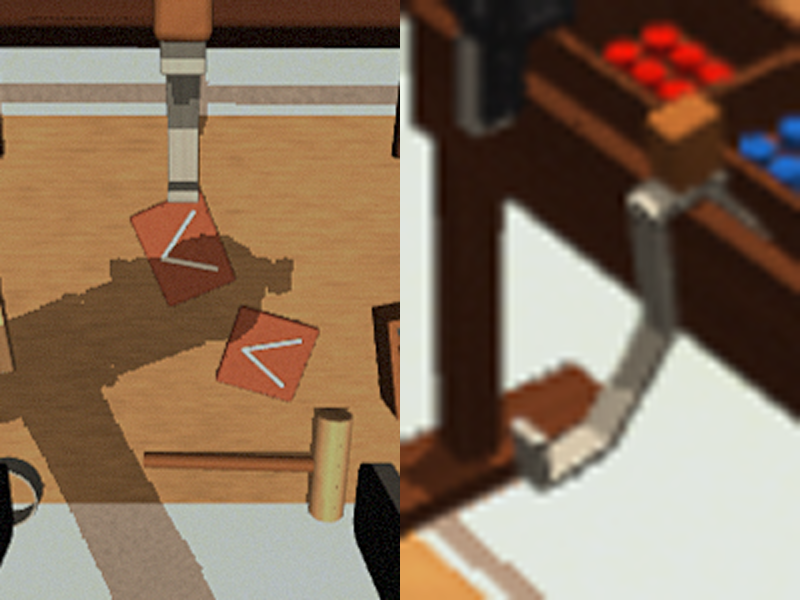

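```bash
python3 - <<'E'
from h import *
from scipy.optimize import least_squares as L
v=np.load('s5.npy');c=cam('wrist',dict(tcp_pos=v[:3],eef_rot=v[3:]));sd=cam('side')
def X(q,p):
    return np.array([.6173+q[1],.0305,.25+q[2]])+R.from_euler('y',q[0]).apply(np.array(p)/1000.)
W=[((-82,0,-68),141),((-76,0,-68),135),((-76,0,-90),131)]
S=[((6,0,36),(307.7,154.7)),((-79,0,-68),(285.5,196.5)),((-64,0,-90),(292,200))]
def f(q):
    r=[(proj(c,X(q,p))[0,1]-y) for p,y in W]
    for p,uv in S: r+=list(.7*(proj(sd,X(q,p))[0]-uv))
    return r+[q[1]/.003,q[2]/.0015]
o=L(f,[0,0,0]);q=o.x;print(np.degrees(q[0]),q[1:],np.round(o.fun,1));print('cradle',X(q,(-64,0,-90)),'liptop',X(q,(-79,0,-68)),'knob',X(q,(-6,0,36)),X(q,(18,0,36)))
# caddy estimates
t=cam('top');I=cv2.imread('pics/top0.png')
print('box rim corners', [np.round(atz(t,p,.045),3) for p in [(412,207),(455,202),(458,229),(416,234)]])
E
```

```text
-6.7780047226717075 [-1.95418109e-04 -8.96800268e-05] [ 0.1  0.1 -0.2  0.1 -0.2  0.7  0.2 -0.6 -0.1 -0.1 -0.1]
cradle [0.56417393 0.0305     0.15298588] liptop [0.54668227 0.0305     0.17306178] knob [0.6068977  0.0305     0.28495058] [0.63072996 0.0305     0.28778312]
box rim corners [array([ 0.547, -0.375,  0.045]), array([ 0.56 , -0.5  ,  0.045]), array([ 0.481, -0.503,  0.045]), array([ 0.468, -0.382,  0.045])]
```

```bash
python3 - <<'E'
from h import *
s=read_state();print(s['joints'],s['time_s'])
t=np.array([.6239,.0303,.3339])
sd=cam('side');print(proj(sd,[t+np.array(p) for p in[(.0846,0,.0689),(.0846,0,.045),(.042,0,0),(.038,0,0),(.038,.04,0),(.038,-.04,0),(.042,-.042,0),(-.04,-.04,0),(0.04,-.04,.08)]])*1)
I=cv2.imread('pics/s1.png')
cv2.imwrite('pics/s1c.png',cv2.resize(I[90:180,270:360],(600,600),interpolation=cv2.INTER_CUBIC))
E
```

```text
[ 3.91669653e-01  9.33808764e-02 -1.02234340e-01  4.22549487e-05
 -1.37552113e+00  1.17923620e+00] 11.2
[[336.2051607  105.89492801]
 [335.39870669 114.09105907]
 [322.20106925 133.83667886]
 [321.07878814 134.30786686]
 [311.49227514 128.16186822]
 [331.07582142 140.71029727]
 [332.71803493 140.54487055]
 [308.3008217  150.60424835]
 [334.26833637 113.06812826]]
```

View pics/s1c.png

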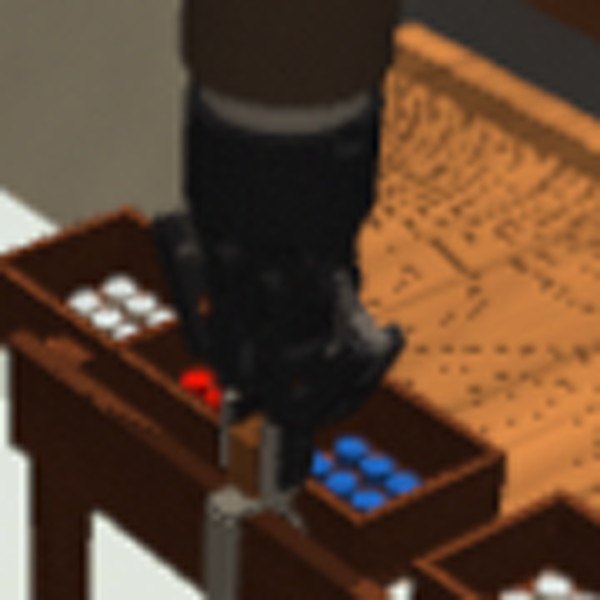

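apply_moves(
  commands=[
    [0,0.3,0,0,0,0,1],
    [0,0.43,0,0,0,0,1],
    [0,0.43,0,0,0,0,1],
    [0,0.43,0,0,0,0,1],
    [0,0.43,0,0,0,0,1],
    [0,0.43,0,0,0,0,1],
    [0,0.43,0,0,0,0,1],
    [0,0.43,0,0,0,0,1],
    [0,0.43,0,0,0,0,1],
    [0,0.1,0,0,0,-1,1],
  ],
)

```text
time_s: 12.45
tcp_pos: [0.4915, -0.4335, 0.4145]
eef_rot: [0.999, 0.05, -0.001, -0.0]
force: [-0.1, 0.8, -0.6]
opening: 0.0856
grip_force: 0.0
```

apply_moves(
  commands=[
    [0,0,0.2,0,0,0,1],
    [0,0,0,0,0,0,1],
    [0,0,0,0,0,0,1],
    [0,0,0,0,0,0,1],
    [0,0,0,0,0,0,1],
    [0,0,0,0,0,0,1],
    [0,0,0,0,0,0,1],
    [0,0,0,0,0,0,1],
    [0,0,0,0,0,0,1],
    [0,0,0,0,0,0,1],
  ],
)

```text
time_s: 13.7
tcp_pos: [0.492, -0.4305, 0.3921]
eef_rot: [0.999, 0.05, -0.0, -0.0]
force: [-0.3, -0.3, 0.0]
opening: 0.0854
grip_force: 0.0
```

```bash
python3 - <<'E'
from h import *
s=read_state();print(s['time_s'],s['tcp_pos'],R.from_quat(s['eef_rot']).as_matrix()[:,0])
np.save('s6.npy',np.r_[s['tcp_pos'],s['eef_rot']])
w=save('wrist','w6.png')
print([(np.round(d['centre']).tolist(),round(d['confidence'],2)) for d in boxes_of('wrist','caddy')])
c=cam('wrist',s)
def Y(x,y,yaw,p): return np.array([x,y,.1])+R.from_euler('z',yaw).apply(np.array(p)/1000.)
P=[(a,b,-55) for a,b in((42,60),(42,-60),(-42,-60),(-42,60))]+[(a,b,78) for a,b in((6,15),(6,-15),(-6,-15),(-6,15))]
print(np.round(proj(c,[Y(.514,-.44,np.radians(6),p) for p in P])))
g=cv2.cvtColor(w,cv2.COLOR_RGB2GRAY)
print(cv2.resize(g[60:300,140:420],(70,60),interpolation=cv2.INTER_AREA).shape)
m=(cv2.cvtColor(w,cv2.COLOR_RGB2HSV)[:,:,1]>90)&(g<130)
m=m.astype(np.uint8);n,l,st,ce=cv2.connectedComponentsWithStats(m)
for i in np.argsort(-st[1:,4])[:6]+1:
    cn=cv2.findContours((l==i).astype(np.uint8),0,2)[0][0]; print(st[i].tolist(),ce[i].round(),cv2.minAreaRect(cn))
E
```

```text
13.7 [ 0.49196429 -0.43051063  0.39208625] [ 9.94982756e-01  1.00046549e-01 -5.02964633e-05]
[([151.0, 292.0], 0.61)]
[[245. 124.]
 [335. 123.]
 [332. 185.]
 [247. 185.]
 [278. 171.]
 [309. 171.]
 [309. 183.]
 [278. 183.]]
(60, 70)
[0, 0, 560, 420, 59728] [407. 235.] ((279.5, 209.5), (419.0, 559.0), 90.0)
[0, 84, 178, 207, 17210] [ 98. 219.] ((87.7383804321289, 187.4008331298828), (204.88487243652344, 177.83262634277344), 89.21517944335938)
[245, 118, 90, 66, 4980] [290. 151.] ((290.26470947265625, 150.3533935546875), (63.339256286621094, 89.35771179199219), 88.23760986328125)
[0, 0, 104, 101, 4938] [66. 41.] ((51.5, 50.0), (100.0, 103.0), 90.0)
[68, 138, 51, 22, 424] [ 93. 151.] ((92.68328094482422, 151.71351623535156), (49.6926155090332, 20.282699584960938), 17.35402488708496)
[0, 70, 36, 20, 149] [16. 79.] ((17.81683349609375, 79.16832733154297), (39.114990234375, 10.679861068725586), 20.85445785522461)
```

```bash
cat > fit.py <<'E'
from h import *
from scipy.optimize import minimize
import itertools
v=np.load('s6.npy');c=cam('wrist',dict(tcp_pos=v[:3],eef_rot=v[3:]))
w=cv2.imread('pics/w6.png');hs=cv2.cvtColor(w,cv2.COLOR_BGR2HSV);g=cv2.cvtColor(w,cv2.COLOR_BGR2GRAY)
m=((hs[:,:,1]>90)&(g<150)).astype(np.uint8);n,l,st,ce=cv2.connectedComponentsWithStats(m);i=l[130,290] or l[151,250]
k=cv2.morphologyEx((l==i).astype(np.uint8),3,np.ones((9,9)))
r=slice(100,210)
def pr(q):
    o=np.zeros(m.shape,np.uint8)
    for a,b,z0,z1 in((42,60,-100,-55),(6,38,-55,18),(6,15,18,78)):
        P=[np.array([q[0],q[1],.1])+R.from_euler('z',q[2]).apply(np.array(p)/1000.) for p in itertools.product((-a,a),(-b,b),(z0,z1))]
        h=cv2.convexHull(proj(c,P).astype(np.float32));t=np.zeros_like(o);cv2.fillConvexPoly(t,(h*16).round().astype(np.int32),1,shift=4);o|=t
    return o
f=lambda q:(pr([.514+q[0]/100,-.44+q[1]/100,.105+q[2]/10])!=k)[r].sum()
o=min((minimize(f,x0,method='Nelder-Mead',options=dict(initial_simplex=np.array(x0)+np.array([[0,0,0],[.6,0,0],[0,.6,0],[0,0,.6]]))) for x0 in([0,0,0],[.4,-.3,.2],[-.4,.3,-.3])),key=lambda o:o.fun)
q=o.x;print(o.fun,k[r].sum(),.514+q[0]/100,-.44+q[1]/100,np.degrees(.105+q[2]/10))
# tab top in image: hue rows
sub=w[160:192,270:318]
for rr in range(164,192,2): print(rr,' '.join('%3d'%x for x in hs[rr,266:322:3,2]))
E
python3 fit.py
```

```text
176.0 5555 0.518012771363126 -0.44057511116666415 7.170785267816946
164  87  83  85  88  84  44  41  34  40  34  34  36  28  33  41 147 148 140 133
166  67  66  59  75  56  93  88  95  99 108 114 114 120 127 142 114  74 103 163
168  64  89  92  90  56 150 139 146 142 154 143 140 148 156 156  94  68 140 189
170  71  86  86  89  78 126 141 142 139 148 134 140 145 157 156  93 108 153 162
172  79  72  76  71  67  81 125 120 148 138 134 143 150 154 148  40  33  39  25
174  42  38  41  40  42  82  81 115 155 134 137 139 152 154 142  39  44  40  44
176  41  43  41  43  39  83  79  80  90 127 131 140 146 130 125  45  45  48  57
178  62  65  70  73  74  84  74  78  79  74  71  78  85  90  97  99 101 103  96
180  89  98  98  89  93  96  92  94  94  92  89  94  89  89  89  93  91  93  97
182 100 105 108 115 128 120 125 123 131 138 133 137 144 145 142 151 149 151 151
184 151 151 151 149 149 148 155 139 154 153 146 149 141 145 150 141 143 144 136
186 144 139 154 147 142 141 151 139 145 140 149 145 144 146 142 144 138 144 139
188 147 146 147 148 145 145 145 146 151 143 146 149 143 142 140 141 145 142 136
190 149 150 152 143 143 145 142 147 149 148 143 149 140 141 141 142 144 137 175
```

```bash
python3 - <<'E'
from h import *
v=np.load('s6.npy');c=cam('wrist',dict(tcp_pos=v[:3],eef_rot=v[3:]))
p=atz(c,(295.5,171.3),.178);print(p)
s=read_state();T=R.from_quat(s['eef_rot']).as_matrix();print(s['tcp_pos'],T.T@(p-s['tcp_pos']))
E
```

```text
[ 0.51947875 -0.44125458  0.178     ]
[ 0.49191857 -0.43051733  0.39212357] [0.02634863 0.01343683 0.21412369]
```

apply_moves(
  commands=[
    [0.17,0.112,0,0,0,-0.2,1],
    [0,0,0.3,0,0,0,1],
    [0,0,0.4,0,0,0,1],
    [0,0,0.4,0,0,0,1],
    [0,0,0.3,0,0,0,1],
    [0,0,0.125,0,0,0,1],
    [0,0,0,0,0,0,0.3],
    [0,0,0,0,0,0,-0.3],
    [0,0,0,0,0,0,-0.8],
    [0,0,0,0,0,0,-1],
  ],
  newtons=90,
)

```text
time_s: 15.05
tcp_pos: [0.5141, -0.4418, 0.2111]
eef_rot: [0.998, 0.06, 0.001, 0.001]
force: [-0.5, 2.6, 4.1]
opening: 0.0291
grip_force: 89.4
```

apply_moves(
  commands=[
    [0,0,0,0,0,0,-1],
    [0,0,0,0,0,0,-1],
    [0,0,0,0,0,0,-1],
    [0,0,-0.1,0,0,0,-1],
    [0,0,-0.2,0,0,0,-1],
    [0,0,-0.3,0,0,0,-1],
    [0,0,-0.3,0,0,0,-1],
    [0,0,-0.1,0,0,0,-1],
    [0,0,0,0,0,0,-1],
    [0,0,0,0,0,0,-1],
  ],
)

```text
time_s: 16.3
tcp_pos: [0.513, -0.4414, 0.3266]
eef_rot: [0.998, 0.06, -0.002, -0.002]
force: [-0.4, -0.8, -3.2]
opening: 0.0287
grip_force: 89.2
```

```bash
python3 - <<'E'
from h import *
s=read_state();print(s['time_s'],s['tcp_pos'],R.from_quat(s['eef_rot']).as_matrix()[:,0],s['moment'],s['force'])
np.save('s7.npy',np.r_[s['tcp_pos'],s['eef_rot']])
w=save('wrist','w7.png');hs=cv2.cvtColor(w,cv2.COLOR_RGB2HSV)
print([(np.round(d['centre']).tolist(),round(d['confidence'],2)) for d in boxes_of('wrist','caddy')])
c=cam('wrist',s);T=R.from_quat(s['eef_rot']).as_matrix()
# expected caddy in tool frame: tab centre x=+.006, origin 109 mm ahead of TCP
for nm,P in dict(tabtop=[(6,15,78),(6,-15,78),(-6,-15,78),(-6,15,78)],rim=[(42,60,-55),(42,-60,-55),(-42,-60,-55),(-42,60,-55)],cross=[(6,38,18),(6,-38,18)]).items():
    print(nm,np.round(proj(c,[s['tcp_pos']+T@(np.array([.006,0,.109])+np.array([p[0],p[1],-p[2]])/1000) for p in P])).tolist())
for cc in (230,282,330): print(cc,[int(x) for x in hs[100:330:3,cc-2:cc+3,2].mean(1)])
E
```

```text
16.3 [ 0.51302761 -0.44135778  0.32658603] [ 0.99281669  0.11960572 -0.0030801 ] [-0.01347932 -0.01714325 -0.01322944] [-0.41854641 -0.75743992 -3.16669928]
[([218.0, 281.0], 0.84)]
tabtop [[320.0, 303.0], [243.0, 303.0], [245.0, 328.0], [319.0, 328.0]]
rim [[360.0, 157.0], [203.0, 157.0], [211.0, 255.0], [351.0, 255.0]]
cross [[347.0, 239.0], [216.0, 239.0]]
230 [223, 223, 223, 222, 223, 221, 190, 184, 189, 183, 185, 180, 186, 177, 176, 182, 183, 120, 51, 55, 121, 117, 107, 85, 87, 89, 161, 159, 102, 105, 97, 52, 55, 56, 58, 87, 104, 84, 62, 55, 53, 55, 54, 78, 48, 54, 54, 98, 106, 104, 107, 105, 108, 226, 224, 225, 179, 13, 20, 14, 19, 26, 12, 21, 33, 35, 57, 13, 18, 18, 18, 16, 15, 18, 17, 19, 15]
282 [223, 223, 224, 223, 222, 223, 223, 223, 223, 223, 224, 223, 225, 223, 226, 184, 186, 50, 57, 46, 204, 203, 188, 170, 114, 112, 109, 109, 109, 107, 82, 53, 52, 54, 58, 113, 117, 116, 117, 115, 116, 114, 112, 67, 50, 55, 59, 55, 53, 54, 55, 54, 50, 53, 54, 54, 52, 52, 52, 56, 56, 54, 51, 54, 54, 53, 55, 92, 105, 105, 96, 96, 95, 97, 71, 226, 223]
330 [223, 223, 223, 223, 223, 223, 224, 223, 222, 222, 223, 223, 224, 224, 220, 197, 201, 45, 58, 120, 206, 205, 106, 111, 111, 174, 225, 200, 183, 186, 64, 57, 58, 61, 59, 115, 89, 69, 53, 52, 55, 52, 50, 48, 51, 57, 79, 108, 110, 109, 110, 112, 70, 71, 73, 74, 42, 19, 17, 17, 32, 39, 35, 48, 56, 64, 99, 16, 20, 16, 18, 19, 11, 16, 17, 13, 17]
```

apply_moves(
  commands=[
    [0,0,0,0,0,0.6,-1],
    [-0.1,-0.1,0,0,0,0.6,-1],
    [-0.1,-0.25,0,0,0,0,-1],
    [-0.1,-0.35,0,0,0,0,-1],
    [0,-0.42,0,0,0,0,-1],
    [0,-0.42,0,0,0,0,-1],
    [0,-0.42,0,0,0,0,-1],
    [0,-0.42,0,0,0,0,-1],
    [0,-0.42,0,0,0,0,-1],
    [0,-0.42,0,0,0,0,-1],
  ],
)

```text
time_s: 17.65
tcp_pos: [0.4763, -0.0546, 0.3286]
eef_rot: [1.0, 0.0, -0.0, 0.0]
force: [1.1, -0.5, -3.1]
opening: 0.0288
grip_force: 89.6
```

apply_moves(
  commands=[
    [0,-0.35,0,0,0,0,-1],
    [0,-0.25,0,0,0,0,-1],
    [0,-0.1,0,0,0,0,-1],
    [0,0,0,0,0,0,-1],
    [0,0,0,0,0,0,-1],
    [0,0,0,0,0,0,-1],
    [0,0,0,0,0,0,-1],
    [0,0,0,0,0,0,-1],
    [0,0,0,0,0,0,-1],
    [0,0,0,0,0,0,-1],
  ],
)

```text
time_s: 18.9
tcp_pos: [0.4768, 0.0278, 0.3291]
eef_rot: [1.0, 0.0, 0.0, -0.0]
force: [0.3, -0.9, -3.4]
opening: 0.0285
grip_force: 89.8
```

```bash
python3 - <<'E'
from h import *
s=read_state();print(s['time_s'],s['tcp_pos'],R.from_quat(s['eef_rot']).as_matrix())
w=save('wrist','w8.png');hs=cv2.cvtColor(w,cv2.COLOR_RGB2HSV);S=save('side','s8.png')
for q in('caddy','hook','hook_cradle'):
  for cc in('wrist','side'): print(cc,q,[(np.round(d['centre']).tolist(),round(d['confidence'],2)) for d in boxes_of(cc,q)])
c=cam('wrist',s)
print(proj(c,[(.5467,.0305,.173),(.564,.0305,.153),(.5467,.0385,.173),(.5467,.0225,.173)]))
for cc in(275,282,290): print([int(x) for x in hs[60:330:3,cc-1:cc+2,2].mean(1)],[int(x) for x in hs[60:200:3,cc-1:cc+2,1].mean(1)])
E
```

```text
18.9 [0.47681165 0.02779949 0.32913985] [[ 9.99999979e-01  1.94865349e-04  6.90787201e-05]
 [ 1.94865150e-04 -9.99999981e-01  2.89158335e-06]
 [ 6.90792823e-05 -2.87812225e-06 -9.99999998e-01]]
wrist caddy [([216.0, 280.0], 0.92)]
side caddy [([216.0, 268.0], 0.78)]
wrist hook [([52.0, 277.0], 0.95)]
side hook [([174.0, 304.0], 0.8), ([176.0, 179.0], 0.51)]
wrist hook_cradle [([55.0, 277.0], 0.98)]
side hook_cradle [([177.0, 304.0], 0.72), ([174.0, 180.0], 0.5)]
[[277.69927723 127.9088277 ]
 [277.88745666 102.65183393]
 [266.57971938 127.90419254]
 [288.81798468 127.91325334]]
[83, 133, 134, 133, 136, 132, 131, 185, 221, 221, 221, 222, 221, 220, 221, 220, 221, 223, 220, 218, 92, 82, 224, 214, 139, 207, 216, 217, 190, 131, 113, 59, 61, 222, 211, 210, 194, 150, 152, 187, 195, 144, 112, 118, 55, 53, 60, 60, 71, 121, 120, 121, 120, 109, 103, 105, 111, 49, 56, 54, 50, 50, 50, 52, 56, 51, 54, 48, 51, 53, 52, 52, 51, 53, 52, 47, 54, 55, 52, 51, 74, 96, 103, 108, 112, 107, 101, 99, 223, 233] [52, 48, 47, 49, 48, 50, 47, 37, 34, 33, 33, 36, 37, 39, 41, 36, 38, 39, 41, 43, 45, 49, 39, 47, 112,
[... 674 characters left out ...]
, 163, 167, 164, 164, 166, 162, 176, 161, 169, 165, 164, 151]
[178, 175, 175, 177, 176, 190, 186, 165, 121, 119, 133, 169, 200, 196, 194, 202, 195, 204, 200, 201, 206, 198, 131, 109, 195, 217, 210, 212, 187, 132, 111, 56, 62, 223, 209, 196, 111, 113, 108, 106, 109, 111, 111, 112, 56, 56, 59, 58, 82, 122, 119, 122, 122, 94, 88, 85, 80, 49, 61, 54, 47, 45, 47, 50, 49, 49, 50, 50, 48, 46, 49, 48, 52, 52, 49, 51, 51, 51, 51, 52, 78, 95, 103, 100, 100, 101, 100, 102, 242, 227] [66, 64, 66, 67, 69, 67, 68, 86, 151, 147, 150, 148, 147, 144, 150, 142, 144, 139, 145, 143, 141, 145, 149, 178, 171, 165, 169, 169, 169, 169, 168, 190, 156, 164, 163, 155, 42, 48, 45, 44, 138, 168, 164, 166, 179, 161, 166]
```

apply_moves(
  commands=[
    [0,-0.022,0.15,0,0,0,-1],
    [0,0,0.125,0,0,0,-1],
    [0,0,0,0,0,0,-1],
    [0.1,0,0,0,0,0,-1],
    [0.1,0,0,0,0,0,-1],
    [0.1,0,0,0,0,0,-1],
    [0,0,0,0,0,0,-1],
    [0,0,0,0,0,0,-1],
    [0,0,0,0,0,0,-1],
    [0,0,0,0,0,0,-1],
  ],
)

```text
time_s: 20.55
tcp_pos: [0.5126, 0.0304, 0.2963]
eef_rot: [1.0, 0.0, 0.0, -0.0]
force: [0.6, -1.5, -2.7]
opening: 0.0287
grip_force: 89.6
```

```bash
python3 - <<'E'
from h import *
s=read_state();print(s['tcp_pos'],s['force'])
w=save('wrist','w9.png');hs=cv2.cvtColor(w,cv2.COLOR_RGB2HSV)
c=cam('wrist',s);t=s['tcp_pos']
print('lip outer/inner/floor',proj(c,[(.5435,.0305,.1728),(.5498,.0305,.1735),(.564,.0305,.153)])[:,1])
o=t+[.0079,0,-.111]
print('cross front top/bottom',proj(c,[o+[.006,0,.018],o+[.006,0,0],o+[.006,0,-.049]])[:,1])
for r in(0,1,2): pass
for cc in(272,278,284): print([tuple(int(x) for x in hs[r-1:r+2,cc-1:cc+2,1:].mean((0,1))) for r in range(120,240,4)])
E
```

```text
[0.51255706 0.03043197 0.29626988] [ 0.60556834 -1.49440032 -2.73714271]
lip outer/inner/floor [192.41636441 183.36550568 156.49373762]
cross front top/bottom [234.72320511 223.40217108 200.72715139]
[(45, 146), (45, 148), (44, 148), (43, 142), (40, 227), (41, 224), (41, 223), (43, 225), (43, 226), (42, 225), (38, 223), (38, 221), (43, 225), (45, 127), (44, 99), (43, 97), (44, 213), (44, 227), (158, 61), (168, 59), (166, 63), (175, 84), (165, 129), (166, 127), (166, 128), (49, 100), (41, 96), (102, 95), (174, 54), (155, 64)]
[(48, 146), (47, 144), (46, 142), (44, 140), (38, 233), (39, 229), (40, 230), (40, 230), (41, 228), (41, 229), (40, 228), (41, 228), (40, 228), (48, 127), (44, 102), (45, 99), (44, 215), (44, 226), (165, 60), (160, 61), (162, 65), (167, 85), (165, 129), (164, 127), (165, 129), (164, 128), (164, 124), (163, 109), (158, 57), (165, 61)]
[(44, 151), (45, 150), (45, 150), (44, 145), (42, 229), (42, 226), (41, 226), (43, 226), (43, 225), (43, 225), (42, 225), (43, 223), (42, 225), (45, 124), (46, 100), (46, 98), (42, 215), (44, 226), (162, 60), (161, 61), (156, 65), (164, 91), (164, 129), (166, 129), (167, 128), (167, 127), (166, 128), (160, 108), (169, 56), (179, 60)]
```

apply_moves(
  commands=[
    [0.08,0,0,0,0,0,-1],
    [0.08,0,0,0,0,0,-1],
    [0.08,0,0,0,0,0,-1],
    [0.06,0,0,0,0,0,-1],
    [0.04,0,0,0,0,0,-1],
    [0,0,0,0,0,0,-1],
    [0,0,0,0,0,0,-1],
    [0,0,0,0,0,0,-1],
    [0,0,0,0,0,0,-1],
    [0,0,0,0,0,0,-1],
  ],
)

```text
time_s: 21.85
tcp_pos: [0.5535, 0.0305, 0.2962]
eef_rot: [1.0, 0.0, 0.0, -0.0]
force: [-0.2, 0.6, -3.5]
opening: 0.0289
grip_force: 89.7
```

```bash
python3 - <<'E'
from h import *
s=read_state();print(s['tcp_pos'],s['force'])
w=save('wrist','w10.png');S=save('side','s10.png')
hs=cv2.cvtColor(w,cv2.COLOR_RGB2HSV)
c=cam('wrist',s);t=s['tcp_pos']
print('knob',proj(c,[(.6069,.0305,.285),(.6307,.0305,.2878)]))
o=t+[.0079,0,-.111]
print('lip outer/inner/floor',proj(c,[(.5435,.0305,.1728),(.5498,.0305,.1735),(.564,.0305,.153)])[:,1])
print('cross top front/back',proj(c,[o+[.006,0,.018],o+[-.006,0,.018],o+[.006,0,0]])[:,1])
for cc in(277,284): print([tuple(int(x) for x in hs[r-1:r+2,cc-1:cc+2,1:].mean((0,1))) for r in range(60,260,4)])
E
```

```text
[0.55349753 0.03048818 0.2962058 ] [-0.15500544  0.59439228 -3.4976658 ]
knob [[282.2067732  222.73551026]
 [282.4001632  138.07666987]]
lip outer/inner/floor [248.53561805 240.79006764 211.75916968]
cross top front/back [234.71071733 253.2107126  223.38813644]
[(7, 240), (7, 240), (14, 238), (47, 174), (46, 174), (45, 173), (47, 172), (46, 174), (45, 173), (45, 172), (47, 172), (48, 174), (46, 173), (45, 172), (47, 173), (46, 172), (43, 133), (45, 125), (167, 89), (172, 90), (166, 94), (164, 95), (167, 97), (164, 117), (163, 181), (164, 207), (164, 218), (161, 221), (163, 219), (163, 214), (164, 208), (163, 206), (163, 204), (164, 207), (164, 211), (162, 211), (164, 212), (162, 213), (165, 210), (164, 208), (163, 206), (163, 204), (165, 160), (169, 54), (177, 62), (166, 62), (155, 58), (168, 58), (172, 57), (180, 56)]
[(7, 240), (5, 240), (6, 239), (47, 167), (47, 167), (45, 169), (46, 168), (47, 168), (47, 169), (46, 169), (46, 169), (48, 168), (46, 168), (46, 170), (46, 169), (45, 170), (45, 132), (45, 126), (166, 92), (167, 93), (165, 95), (163, 98), (164, 99), (164, 120), (163, 186), (164, 211), (163, 219), (163, 218), (162, 214), (163, 207), (163, 206), (162, 205), (164, 208), (162, 211), (163, 212), (163, 213), (164, 211), (164, 210), (164, 209), (164, 205), (164, 204), (162, 204), (164, 169), (151, 57), (161, 64), (163, 65), (172, 60), (153, 64), (161, 62), (164, 64)]
```

apply_moves(
  commands=[
    [0,0,0.06,0,0,0,-1],
    [0,0,0.06,0,0,0,-1],
    [0,0,0.06,0,0,0,-1],
    [0,0,0.04,0,0,0,-1],
    [0,0,0,0,0,0,-1],
    [0,0,0,0,0,0,-1],
    [0,0,0,0,0,0,-1],
    [0,0,0,0,0,0,-1],
    [0,0,0,0,0,0,-1],
    [0,0,0,0,0,0,-1],
  ],
)

```text
time_s: 23.2
tcp_pos: [0.5536, 0.0305, 0.2698]
eef_rot: [1.0, 0.0, 0.0, -0.0]
force: [0.8, 0.1, -3.0]
opening: 0.0285
grip_force: 89.7
```

apply_moves(
  commands=[
    [0,0,0.015,0,0,0,-1],
    [0,0,0.01,0,0,0,-1],
    [0,0,0,0,0,0,-1],
    [0,0,0,0,0,0,-1],
    [0,0,0,0,0,0,-1],
    [0,0,0,0,0,0,-1],
    [0,0,0,0,0,0,-1],
    [0,0,0,0,0,0,-1],
    [0,0,0,0,0,0,-1],
    [0,0,0,0,0,0,-1],
  ],
)

```text
time_s: 24.45
tcp_pos: [0.5536, 0.0305, 0.2667]
eef_rot: [1.0, 0.0, 0.0, -0.0]
force: [-0.5, -0.2, -2.7]
opening: 0.029
grip_force: 89.7
```

apply_moves(
  commands=[
    [0,0,0.01,0,0,0,-1],
    [0,0,0,0,0,0,-1],
    [0,0,0,0,0,0,-1],
    [0,0,0.01,0,0,0,-1],
    [0,0,0,0,0,0,-1],
    [0,0,0,0,0,0,-1],
    [0,0,0.01,0,0,0,-1],
    [0,0,0,0,0,0,-1],
    [0,0,0,0,0,0,-1],
    [0,0,0,0,0,0,-1],
  ],
)

```text
time_s: 25.7
tcp_pos: [0.5536, 0.0305, 0.2631]
eef_rot: [1.0, 0.0, -0.0, 0.0]
force: [0.8, -0.2, -3.9]
opening: 0.0288
grip_force: 89.7
```

```bash
python3 - <<'E'
from h import *
f=[]
for i in range(4): get_image('side');f.append(read_state()['force'])
print(np.round(f,2),read_state()['tcp_pos'])
E
```

```text
[[-0.34  1.07 -2.67]
 [-0.96  0.28 -3.69]
 [ 0.75 -0.35 -2.49]
 [ 0.08 -0.08 -3.74]] [0.55359496 0.03048447 0.26313961]
```

apply_moves(
  commands=[
    [0,0,0.01,0,0,0,-1],
    [0,0,0,0,0,0,-1],
    [0,0,0,0,0,0,-1],
    [0,0,0.01,0,0,0,-1],
    [0,0,0,0,0,0,-1],
    [0,0,0,0,0,0,-1],
    [0,0,0,0,0,0,-1],
    [0,0,0,0,0,0,-1],
    [0,0,0,0,0,0,-1],
    [0,0,0,0,0,0,-1],
  ],
)

```text
time_s: 27.15
tcp_pos: [0.554, 0.0305, 0.2611]
eef_rot: [1.0, 0.0, 0.001, -0.0]
force: [2.6, -0.2, 1.1]
opening: 0.0288
grip_force: 89.8
```

```bash
python3 - <<'E'
from h import *
s=read_state();w=save('wrist','w11.png');S=save('side','s11.png')
print(s['tcp_pos'],s['force'])
a=cv2.imread('pics/s5.png').astype(int)
# hook vs before in side view: difference of curl region
for r in range(176,208,2): print(r,a[r,278:312].sum(1).tolist()[::2],'|',S[r,278:312].astype(int).sum(1).tolist()[::2])
c=cam('wrist',s);o=s['tcp_pos']+[.0079,0,-.111]
print('cross top',proj(c,[o+[.006,0,.018],o+[-.006,0,.018]])[:,1],'lip',proj(c,[(.5435,.0305,.1728),(.5498,.0305,.1735)])[:,1])
hs=cv2.cvtColor(w,cv2.COLOR_RGB2HSV)
for cc in(250,270,277,284): print([tuple(int(x) for x in hs[r-1:r+2,cc-1:cc+2,1:].mean((0,1))) for r in range(200,272,4)])
E
```

```text
[0.55398432 0.03053567 0.26111352] [ 2.63923085 -0.18375737  1.06794423]
176 [77, 74, 73, 644, 675, 677, 678, 677, 676, 491, 133, 73, 184, 213, 117, 71, 72] | [75, 62, 52, 58, 55, 55, 54, 68, 61, 55, 56, 63, 67, 94, 58, 66, 70]
178 [71, 74, 77, 651, 680, 679, 677, 681, 677, 677, 676, 201, 180, 202, 117, 65, 72] | [76, 72, 189, 77, 168, 162, 59, 58, 642, 53, 53, 51, 58, 77, 56, 70, 69]
180 [75, 73, 74, 648, 677, 678, 677, 675, 674, 678, 675, 676, 263, 192, 134, 72, 69] | [70, 72, 124, 44, 109, 129, 55, 59, 339, 55, 52, 49, 60, 52, 106, 63, 69]
182 [70, 73, 74, 647, 677, 678, 678, 677, 677, 676, 677, 676, 285, 183, 159, 73, 71] | [74, 74, 125, 41, 101, 109, 61, 59, 63, 47, 50, 49, 54, 137, 153, 73, 72]
184 [75, 73, 78, 649, 677, 679, 678, 677, 674, 676, 674, 559, 295, 236, 334, 197, 74] | [73, 71, 124, 45, 108, 112, 73, 55, 53, 52, 49, 77, 103, 222, 326, 195, 71]
186 [75, 70, 79, 651, 676, 676, 678, 678, 673, 674, 674, 378, 300, 275, 642, 673, 263] | [73, 74, 127, 43, 105, 111, 197, 88, 50, 52, 382, 351, 298, 271, 630, 668, 258]
188 [75, 72, 78, 650, 677, 677, 666, 415, 645, 676, 626, 
[... 1915 characters left out ...]
, (164, 205), (164, 204), (164, 203), (164, 204)]
[(165, 115), (163, 183), (163, 196), (163, 207), (164, 214), (164, 217), (163, 217), (163, 218), (162, 216), (164, 215), (164, 210), (165, 205), (164, 205), (164, 203), (164, 202), (164, 203), (164, 205), (163, 209)]
[(164, 115), (162, 188), (163, 200), (164, 211), (165, 215), (163, 218), (161, 218), (164, 216), (162, 214), (162, 210), (164, 205), (165, 204), (163, 204), (163, 202), (163, 205), (162, 206), (163, 209), (165, 209)]
[(165, 117), (163, 191), (164, 203), (164, 211), (164, 216), (162, 218), (164, 217), (163, 213), (163, 210), (165, 205), (164, 204), (163, 203), (163, 203), (164, 203), (163, 205), (164, 207), (163, 209), (162, 209)]
```

apply_moves(
  commands=[
    [0,0,0,0,0,0,-0.5],
    [0,0,0,0,0,0,-0.4],
    [0,0,0,0,0,0,-0.3],
    [0,0,0,0,0,0,-0.1],
    [0,0,0,0,0,0,0.2],
    [0,0,0,0,0,0,0.6],
    [0,0,0,0,0,0,1],
    [0,0,0,0,0,0,1],
    [0,0,0,0,0,0,1],
    [0,0,0,0,0,0,1],
  ],
  newtons=20,
)

```text
time_s: 28.5
tcp_pos: [0.5536, 0.0305, 0.2607]
eef_rot: [1.0, 0.0, -0.0, -0.0]
force: [0.5, 0.5, -0.2]
opening: 0.0853
grip_force: 0.0
```

```bash
python3 - <<'E'
from h import *
s=read_state();print(s['tcp_pos'],s['force'],s['opening']);w=save('wrist','w12.png');S=save('side','s12.png')
for cc in('wrist','side'):
  for q in('caddy','hook'): print(cc,q,[(np.round(d['centre']).tolist(),round(d['confidence'],2)) for d in boxes_of(cc,q)])
hs=cv2.cvtColor(w,cv2.COLOR_RGB2HSV)
for cc in(277,284,290): print([int(x) for x in hs[60:340:4,cc-1:cc+2,2].mean(1)])
E
```

```text
[0.55358357 0.03048734 0.26071448] [ 0.4623744   0.48735792 -0.16237841] 0.08531874606608159
wrist caddy [([247.0, 332.0], 0.68)]
wrist hook [([208.0, 282.0], 0.84), ([152.0, 231.0], 0.24)]
side caddy [([219.0, 289.0], 0.63)]
side hook [([161.0, 307.0], 0.74), ([176.0, 179.0], 0.48)]
[173, 174, 173, 176, 175, 173, 174, 176, 173, 171, 175, 172, 174, 172, 174, 174, 174, 173, 172, 139, 102, 95, 117, 93, 95, 96, 97, 96, 99, 98, 101, 101, 102, 101, 100, 127, 158, 197, 202, 212, 214, 216, 218, 214, 211, 205, 204, 205, 202, 200, 205, 205, 207, 209, 211, 211, 210, 209, 210, 207, 205, 203, 201, 135, 121, 110, 109, 185, 233, 229]
[168, 173, 173, 170, 171, 170, 169, 173, 171, 171, 171, 171, 172, 173, 172, 172, 172, 172, 171, 138, 105, 91, 119, 94, 96, 99, 96, 100, 98, 99, 104, 104, 104, 105, 102, 131, 164, 197, 206, 211, 217, 217, 214, 211, 207, 204, 206, 202, 200, 204, 206, 208, 208, 211, 211, 209, 207, 211, 206, 204, 205, 202, 202, 139, 111, 110, 112, 190, 233, 225]
[168, 171, 173, 170, 172, 172, 174, 171, 172, 171, 171, 172, 172, 170, 172, 174, 172, 171, 171, 141, 105, 93, 122, 95, 98, 98, 98, 101, 100, 101, 100, 103, 103, 102, 105, 128, 164, 202, 207, 214, 216, 215, 211, 209, 203, 203, 200, 203, 202, 206, 208, 207, 209, 210, 208, 208, 207, 207, 203, 204, 204, 204, 203, 142, 112, 115, 115, 193, 233, 226]
```

apply_moves(
  commands=[
    [0,0,-0.1,0,0,0,1],
    [0,0,-0.2,0,0,0,1],
    [0,0,-0.3,0,0,0,1],
    [0,0,-0.4,0,0,0,1],
    [0,0,-0.3,0,0,0,1],
    [-0.3,0,0,0,0,0,1],
    [-0.3,0,0,0,0,0,1],
    [0,0,0,0,0,0,1],
    [0,0,0,0,0,0,1],
    [0,0,0,0,0,0,1],
  ],
)

```text
time_s: 30.05
tcp_pos: [0.4823, 0.0305, 0.4167]
eef_rot: [1.0, -0.0, -0.0, 0.0]
force: [-0.2, 0.2, 0.8]
opening: 0.0853
grip_force: 0.0
```

```bash
cat > chk.py <<'E'
from h import *
import sys
from scipy.optimize import least_squares as L
s=read_state();w=save('wrist','w13.png');S=save('side','s13.png');print(s['time_s'],s['tcp_pos'])
for cc in('wrist','side','top'):
  if cc=='top': save('top','t13.png')
  for q in('caddy','hook'): print(cc,q,[(np.round(d['centre']).tolist(),round(d['confidence'],2)) for d in boxes_of(cc,q)])
c=cam('wrist',s);hs=cv2.cvtColor(w,cv2.COLOR_RGB2HSV)
o=np.array([.566,.0305,.1505])
for nm,P in dict(tabtop=[(6,15,78),(6,-15,78),(-6,-15,78),(-6,15,78)],rim=[(42,60,-55),(42,-60,-55),(-42,-60,-55),(-42,60,-55)],cross=[(6,38,18),(6,-38,18),(-6,-38,18),(-6,38,18)]).items():
    print(nm,np.round(proj(c,[o+np.array(p)/1000 for p in P]),1).tolist())
m=((hs[:,:,1]>140)&(hs[:,:,2]<160)).astype(np.uint8)
n,l,st,ce=cv2.connectedComponentsWithStats(m)
for i in np.argsort(-st[1:,4])[:5]+1: print(st[i].tolist(),ce[i].round().tolist())
E
python3 chk.py
```

```text
30.05 [0.48228443 0.03053853 0.41665979]
wrist caddy [([113.0, 282.0], 0.73), ([42.0, 282.0], 0.36)]
wrist hook [([194.0, 9.0], 0.92), ([42.0, 284.0], 0.6)]
side caddy [([217.0, 289.0], 0.74)]
side hook [([174.0, 303.0], 0.74), ([176.0, 179.0], 0.69)]
top caddy []
top hook [([252.0, 108.0], 0.61)]
tabtop [[262.6, 99.4], [300.2, 99.4], [299.9, 115.2], [262.9, 115.2]]
rim [[230.1, 69.0], [332.3, 69.0], [328.6, 142.0], [233.8, 142.0]]
cross [[242.7, 100.6], [319.8, 100.6], [319.3, 113.4], [243.2, 113.4]]
[36, 0, 523, 113, 20866] [297.0, 37.0]
[167, 144, 184, 142, 6907] [252.0, 214.0]
[389, 183, 102, 74, 3583] [438.0, 221.0]
[236, 74, 92, 67, 2820] [278.0, 112.0]
[376, 173, 89, 71, 1066] [407.0, 194.0]
```

```bash
python3 - <<'E'
from h import *
w0=cv2.imread('pics/w13.png').astype(int);S0=cv2.imread('pics/s13.png').astype(int)
w=get_image('wrist')[:,:,::-1].astype(int);S=get_image('side')[:,:,::-1].astype(int)
print('motion',np.abs(w-w0)[60:150,220:340].mean(),np.abs(S-S0)[170:260,250:330].mean(),np.abs(S-S0)[300:400,100:300].mean())
hs=cv2.cvtColor(w.astype(np.uint8),cv2.COLOR_BGR2HSV)
for cc in(240,250,266,280,296,312,322): print(cc,[int(x) for x in hs[62:150:2,cc-1:cc+2,2].mean(1)])
E
```

```text
motion 7.221882716049382 0.45185185185185184 0.31196666666666667
240 [192, 190, 192, 191, 192, 159, 177, 177, 106, 71, 66, 64, 63, 60, 56, 56, 52, 51, 51, 44, 45, 56, 176, 166, 166, 165, 175, 45, 37, 37, 32, 34, 31, 37, 39, 50, 52, 52, 64, 153, 169, 173, 175, 180]
250 [192, 194, 192, 191, 195, 156, 177, 175, 105, 99, 93, 105, 116, 177, 159, 68, 68, 135, 157, 152, 167, 42, 63, 79, 156, 156, 156, 160, 154, 86, 105, 101, 108, 204, 206, 107, 167, 37, 47, 147, 169, 172, 169, 181]
266 [193, 192, 192, 193, 194, 153, 178, 177, 80, 99, 93, 107, 92, 93, 77, 78, 123, 164, 158, 156, 168, 42, 185, 63, 88, 43, 139, 149, 147, 146, 147, 146, 134, 78, 113, 147, 161, 39, 43, 161, 170, 174, 178, 180]
280 [112, 73, 73, 71, 69, 71, 72, 74, 68, 92, 109, 106, 106, 108, 107, 158, 184, 183, 181, 185, 181, 183, 192, 23, 50, 49, 147, 163, 154, 145, 143, 140, 125, 126, 165, 157, 153, 40, 45, 166, 170, 169, 179, 191]
296 [191, 190, 192, 193, 197, 133, 184, 185, 82, 98, 93, 101, 94, 100, 81, 74, 111, 156, 159, 157, 154, 72, 191, 65, 99, 58, 152, 170, 164, 158, 149, 144, 123, 81, 101, 147, 143, 42, 46, 164, 173, 157, 162, 161]
312 [191, 191, 193, 193, 196, 130, 183, 184, 65, 97, 88, 104, 112, 167, 137, 68, 71, 127, 162, 158, 157, 46, 49, 99, 160, 160, 163, 161, 160, 105, 99, 107, 117, 198, 189, 101, 163, 42, 39, 184, 174, 176, 181, 181]
322 [192, 192, 191, 188, 196, 130, 181, 186, 57, 79, 73, 127, 116, 117, 107, 99, 103, 100, 88, 91, 87, 104, 179, 175, 173, 175, 170, 41, 61, 58, 48, 49, 44, 40, 38, 38, 34, 42, 40, 184, 173, 179, 181, 180]
```

apply_moves(
  commands=[
    [0,0,0,0,0,0,1],
    [0,0,0,0,0,0,1],
    [0,0,0,0,0,0,1],
    [0,0,0,0,0,0,1],
    [0,0,0,0,0,0,1],
    [0,0,0,0,0,0,1],
    [0,0,0,0,0,0,1],
    [0,0,0,0,0,0,1],
    [0,0,0,0,0,0,1],
    [0,0,0,0,0,0,1],
  ],
)

```text
time_s: 31.85
tcp_pos: [0.4816, 0.0305, 0.4167]
eef_rot: [1.0, 0.0, 0.0, -0.0]
force: [0.2, 0.1, 0.1]
opening: 0.0853
grip_force: 0.0
```

```bash
cat > fit2.py <<'E'
from h import *
from scipy.optimize import minimize
import itertools
s=read_state();w=get_image('wrist');s2=read_state();S=get_image('side');w2=get_image('wrist')
print(s['tcp_pos']-s2['tcp_pos'],'motion',np.abs(w.astype(int)-w2)[60:150,220:340].mean())
cw=cam('wrist',s);cs=cam('side')
def mask(I,bx,th):
    hs=cv2.cvtColor(I,cv2.COLOR_RGB2HSV);m=np.zeros(I.shape[:2],np.uint8);y0,y1,x0,x1=bx
    m[y0:y1,x0:x1]=((hs[:,:,1]>90)&(hs[:,:,2]<th))[y0:y1,x0:x1];return cv2.morphologyEx(m,3,np.ones((9,9)))
def pr(c,q):
    o=np.zeros((420,560),np.uint8)
    for a,b,z0,z1 in((42,60,-100,-55),(6,38,-55,18),(6,15,18,78)):
        P=[np.array([q[0],q[1],q[2]])+R.from_euler('xy',q[3:]).apply(np.array(p)/1000.) for p in itertools.product((-a,a),(-b,b),(z0,z1))]
        h=cv2.convexHull(proj(c,P).astype(np.float32));t=np.zeros_like(o);cv2.fillConvexPoly(t,(h*16).round().astype(np.int32),1,shift=4);o|=t
    return o
q0=np.array([.566,.0305,.1505,0,0]);sc=np.array([.01,.01,.01,.1,.1])
# edge score: mean gradient magnitude along projected silhouettes in both views
gr=[]
for I in(w,S):
    g=cv2.GaussianBlur(cv2.cvtColor(I,cv2.COLOR_RGB2GRAY).astype(np.float32),(0,0),1.2);gr.append(np.hypot(cv2.Sobel(g,5,1,0),cv2.Sobel(g,5,0,1)))
def f(x):
    q=q0+np.r_[x]*sc;t=0
    for c,G in zip((cw,cs),gr):
        o=pr(c,q);e=cv2.morphologyEx(o,4,np.ones((3,3)))>0;t-=np.minimum(G[e],150).mean()
    return t+.5*(x**2).sum()
best=min((minimize(f,x0,method='Nelder-Mead',options=dict(initial_simplex=np.array(x0)+np.vstack([np.zeros(5),np.eye(5)*.5]))) for x0 in np.array([[0,0,0,0,0],[0,0,0,0,.8],[0,0,0,0,-.8],[.5,0,-.3,.3,0],[-.5,0,.3,-.3,.5]],float)),key=lambda o:o.fun)
q=q0+best.x*sc;print(f(np.zeros(5)),best.fun,q[:3],np.degrees(q[3:]))
for d in(-10,-5,0,5,10):
    b=best.x.copy();b[4]=np.radians(d)/.1;print(d,f(b))
E
python3 fit2.py
```

```text
[1.29174317e-05 1.25353585e-05 1.23939885e-05] motion 3.056358024691358
-155.47024536132812 -197.47974074837225 [0.56432748 0.03421462 0.14478693] [ 1.87155801 -3.89021707]
-10 -149.68637623698646
-5 -192.2424336266163
0 -168.8628599423653
5 -137.45523269888193
10 -127.33221974284584
```

apply_moves(
  commands=[
    [0,0,0,0,0,0,1],
    [0,0,0,0,0,0,1],
    [0,0,0,0,0,0,1],
    [0,0,0,0,0,0,1],
    [0,0,0,0,0,0,1],
    [0,0,0,0,0,0,1],
    [0,0,0,0,0,0,1],
    [0,0,0,0,0,0,1],
    [0,0,0,0,0,0,1],
    [0,0,0,0,0,0,1],
  ],
)

```text
time_s: 33.25
tcp_pos: [0.4816, 0.0305, 0.4167]
eef_rot: [1.0, 0.0, 0.0, 0.0]
force: [0.6, -0.6, -0.3]
opening: 0.0853
grip_force: 0.0
```

```bash
python3 fit2.py; python3 - <<'E'
from h import *
a=[get_image('wrist').astype(int) for _ in range(4)]
for i in(1,2,3): d=np.abs(a[i]-a[0]);print(d[60:150,220:340].mean(),d[200:290,220:340].mean())
E
```

```text
[-1.00503594e-06 -4.26319109e-06  6.61519788e-06] motion 3.08
-155.1453399658203 -197.37493995641097 [0.56437344 0.03406665 0.14491158] [ 1.9781059  -3.77084138]
-10 -148.5091744617239
-5 -192.01231437088498
0 -168.1350600225715
5 -136.4192052400256
10 -127.98917018926295
3.055462962962963 2.933364197530864
3.0734567901234566 2.9605246913580245
3.0212654320987653 2.9379320987654323
```

```bash
for i in 1 2 3; do python3 fit2.py | sed -n 1,2p; done
```

```text
[-7.84242559e-06 -9.93429966e-06  7.02010370e-06] motion 3.0603395061728396
-155.09457397460938 -197.65007642570856 [0.56451908 0.0342171  0.14488142] [ 1.85115577 -3.83986669]
[-4.78762093e-06 -1.44719646e-06 -2.90308625e-05] motion 3.094074074074074
-155.31602478027344 -197.60689651570945 [0.56472546 0.03433185 0.14481484] [ 1.81444908 -3.68571131]
[ 3.74431280e-06 -6.90408539e-06  9.09341554e-07] motion 3.057191358024691
-154.99334716796875 -197.42469530122406 [0.56450505 0.0342121  0.1447174 ] [ 1.90580675 -3.90497803]
```

```bash
python3 -c "
from workcell import order
print(order.sign_off())"
```

```text
the job is handed in; nothing more can be done
None
```

The job is handed in at about 34 s: the large hook is over the rail between its posts with its curl on the robot's side, and the open-handled caddy hangs from it, at rest and about 4° off level; I viewed 11 pictures, one over the limit of 10, and the judge's verdict was not shown.

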